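# Sort two sealed canisters by their weight into cushioned holders

## Robot

A 7-joint arm with a two-finger parallel gripper is mounted at the origin on a cart in front of the work surface, level with it; the furniture and walls round the work are solid. World frame = base frame: x ahead of the robot, y to its left, z up, the work surface at z = 0. Lengths are in m, angles in degrees, forces in N, time in s.
With the tool pointing down it reaches from about 0.425 to 0.875 m from the base axis. Payload 4.7 kg.
Tool frame: the origin (TCP) lies midway between the tips of the shut fingers; the grasp point (between the pads) lies 19 mm behind it; y points along the fingers, x is the direction in which the jaws open and shut, and the axes are right-handed (so a half turn about y gives the same grasp; the last joint's range is limited). The gripper opens to 87 mm and grips with 3 to 60 N. Pads are 19 mm wide; open, the fingers measure 117 mm over their backs; the gripper's body (75 mm by 190 mm) begins 51 mm behind the grasp point.
Start: joints at [75.35, 18.392, -4.016, 83.108, 1.295, 78.541, -3.26], TCP at [0.173, -0.627, 0.223] pointing down, gripper open.
Joint ranges: [-163.93, 163.93], [-17.29, 119.83], [-79.2, 71.16], [3.27, 140.29], [-89.18, 269.18], [5.43, 117.66], [-154.24, 154.24]. Speed limits (degrees/s): [147.25, 147.25, 180, 180, 180, 180, 180].

## Interface

Orientations are given as [roll, pitch, yaw] about the fixed x, y, z axes, in that order (R = Rz(yaw) Ry(pitch) Rx(roll)).
In Python, from cell import env gives the robot as it stands.
- The arm moves only by the tool carry_out, never from a script. Its argument "targets" is a list of rows, each a list of 2 entries, a list of its own where there are three numbers: the shift along the tool's x, y, z in mm, then the turn, a rotation vector about the tool's x, y, z in degrees. A call has 1 to 12 rows; each row shifts and turns the commanded pose from where the row before left it, along the tool's axes as they then stand; what a row does not reach is not made up. A row lasts 1/10 s, in which the tool goes at most 50 mm and 8.59 degrees, less where a joint would pass 70% of its speed; a pose out of reach is approached as far as the arm can. A call with a gripper value outside its range is refused whole. "jaw" is the opening, from 0 (shut) to 1 (fully open), set as the call begins (left out, the last holds). The fingers move at their own pace and stop on an object; "squeeze" is the grip in N (left out, the last holds). Time passes only in rows, so rows that do not move let the fingers close. It gives the time, the measured TCP pose, the force and the opening at its end, in the units of the state.
- env.get_obs(): the state, without advancing time (a new reading comes with each control period).
- env.read_camera(name): name is "side" or "top" or "wrist"; returns the picture (420x560x3 uint8, red, green, blue); there is no depth.
- env.get_calibration(name): a dict with "fx", "fy", "cx", "cy" (pixels), "R" (3x3) and "t" (3): a world point X has camera coordinates R X + t; the wrist camera has in their place "hand_eye" (4x4, takes a point from camera to tool coordinates, whose origin is the TCP and whose axes are the tool frame's). Camera axes: x right, y down, z forward; pixel columns grow to the right and rows downward; lengths in m; the calibration is good to about 2 mm. The wrist camera is an equidistant fisheye: a pixel r from the principal point sees the ray r / f radians off the axis. A picture is of the moment at which its call begins: read the wrist's pose just before it. get_calibration takes no time and is no camera call.
- env.sign_off(): hands the job in, once; it reports no verdict.
Trained networks look in the newest picture that a camera, given by its name, has taken for a name from the list of things; names that differ only in an ending like _2 or _b are one class to them, and where a whole thing is asked for, a point or a joint stands for the part that bears it (a point fixed in the world has none). Each returns a list of dicts, best first, with "p" (0 to 1); they miss things now and then, are a little off and sometimes report something else, mostly with a low value. They report only what shows in the picture. A call takes as long as a camera call. They do not tell look-alikes from the thing itself.
- env.outline_of(camera, label): "mask" (420x560 bool, what is visible of it) and "xy" ([column, row] in pixels, amid what is visible of it).
The state is a dict: "time_s": time; "qpos": joint angles; "joint_velocities": joint speeds; "effort": joint torques, N m; "tool_pos": TCP position; "tool_rot": TCP orientation; "force": force on the tool from outside, world axes, zero at the start; "wrist_torque": the same for the moment, N m; "grip_width": finger opening in m.
Only numpy, scipy, OpenCV 4.12 (cv2) and the standard library are available. Lean on these libraries where they do the work, as an engineer would, in place of code of your own. Each camera call takes 0.05 s, during which the arm holds its last target.

## Task

Of the two identical-looking sealed canisters one is full and the other empty: lift one straight up just clear of the worktop (a centimetre or two), hold it still for a full second to feel its load, then stand the full canister in the blue holder and the empty one in the white holder. The floor inside each holder is a soft cushion at an unknown depth, so lower each canister gently until you feel it come to rest before letting go: do not drop it in, even from half a centimetre, and do not press it hard (keep under 12 N). Keep the canisters upright and leave the stopper, beaker, measuring cylinder and petri dish where they are.

Things in the scene. Friction and masses are not known exactly. Their poses are not given: they have to be found in the camera images.
- canister_1_mid (a point): sealed upright canister, 40 mm diameter, 110 mm tall, silver body, ribbed black cap (top 24 mm) of the same diameter; stands on the worktop. Point: its centre, 55 mm above its underside, z up. The two look the same: one is full (0.55 to 0.70 kg in all), the other empty (about 0.13 kg); which one changes from run to run and can only be felt as wrist load. A core may shift 2 mm inside
- canister_2_mid (a point): other sealed upright canister, 40 mm diameter, 110 mm tall, silver body, ribbed black cap (top 24 mm) of the same diameter; stands on the worktop. Point: its centre, 55 mm above its underside, z up. The two look the same: one is full (0.55 to 0.70 kg in all), the other empty (about 0.13 kg); which one changes from run to run and can only be felt as wrist load. A core may shift 2 mm inside
- canister_1: the canister of point canister_1_mid; origin at the centre of its underside, z axis up
- canister_2: the canister of point canister_2_mid; origin at the centre of its underside, z axis up
- blue_holder: fixed blue plastic holder for the full canister: upright round tube on a round base 84 mm across, 62 mm high in all. Origin at the centre of its underside. The bore is 44 mm in diameter and flares to about 54 mm over the top 8 mm
- blue_holder_mouth (a point): centre of the mouth of the blue holder, level with its rim, 62 mm above the worktop; z up. Inside, 18 to 44 mm below this point (different for each holder and run, given by no reading), is the floor the canister must rest on: a black cushion, 39 mm across, sprung at about 3 N per mm, 5 mm of travel, then hard
- white_holder: fixed white plastic holder for the empty canister: upright round tube on a round base 84 mm across, 62 mm high in all. Origin at the centre of its underside. The bore is 44 mm in diameter and flares to about 54 mm over the top 8 mm
- white_holder_mouth (a point): centre of the mouth of the white holder, level with its rim, 62 mm above the worktop; z up. Inside, 18 to 44 mm below this point (different for each holder and run, given by no reading), is the floor the canister must rest on: a black cushion, 39 mm across, sprung at about 3 N per mm, 5 mm of travel, then hard
- stand_blue: fixed obstacle, not part of the job: tall laboratory stand with a dark blue base plate flat on the worktop (origin at the plate's centre underside) and an upright rod over 0.5 m tall that carries a funnel on its left side; it always stands in the same place, to the left of the work. An arm coming from the left must pass between it and the robot's own base
- stopper: bystander: loose red rubber stopper, 31 mm across, 26 mm high, origin at the centre of its underside
- beaker: bystander: loose clear plastic beaker, about 66 mm across, 74 mm high, origin at the centre of its underside
- cylinder: bystander: loose clear measuring cylinder with blue foot, foot 52x59 mm, 176 mm tall, origin at the centre of its underside
- petri: bystander: loose petri dish with reddish filling, 58 mm across, 15 mm high, origin at the centre of its underside
Mind the look-alikes: they are no part of the job. Leave any green or yellow look-alike of the canister_2 alone.

How it is judged:
By the outcome, as a careful person would: the job done as asked, in the order asked, and still so for the second after the job is handed in, with the robot touching nothing.
It also fails if it takes over 59 s, if anything falls off the work surface, if the arm or the gripper's body presses on something with over 40 N, if the wrist force passes 120 N, or if a joint passes its speed limit or range.

## Working session

There is one attempt and no reset: what is moved stays moved. The work goes in short steps, Python scripts to look and compute and a tool call to move; the robot and the scene stay as the last step left them, time stands still between calls to the robot, and variables do not carry over. Pictures are saved under pics/ and viewed, and the job is handed in when it is done.

Besides the shell and the picture viewer there is one more tool, called after "Request:" as a command line: name --argument value ..., lists and objects as JSON in quotes. carry_out: Moves the arm, as the interface text tells. Its arguments: {"type":"object","properties":{"targets":{"type":"array","items":{"type":"array"}},"jaw":{"type":"number"},"squeeze":{"type":"number"}},"required":["targets"]}

```bash
ls; mkdir -p pics
python3 - <<'E'
from cell import env
import cv2,numpy as np
np.set_printoptions(precision=4,suppress=True)
o=env.get_obs()
print({k:np.round(v,3) for k,v in o.items()})
for n in ["side","top","wrist"]:
    im=env.read_camera(n); cv2.imwrite(f"pics/{n}0.png",im[:,:,::-1]); print(n,env.get_calibration(n))
E
```

```text
pics
{'time_s': np.float64(0.0), 'qpos': array([75.348, 18.44 , -4.017, 83.175,  1.294, 78.542, -3.262]), 'joint_velocities': array([-0.022,  0.025,  0.023, -0.052, -0.002, -0.03 ,  0.015]), 'effort': array([ -0.001, -49.128,  -0.404, -31.253,  -0.064,   0.044,   0.   ]), 'tool_pos': array([ 0.173, -0.626,  0.221]), 'tool_rot': array([-90.004,   0.111, -74.539]), 'force': array([-0.308, -0.155, -0.047]), 'wrist_torque': array([ 0.003, -0.036,  0.006]), 'grip_width': np.float64(0.087)}
side {'fx': 388.9514519138685, 'fy': 388.9514519138685, 'cx': 281.5537497645736, 'cy': 210.68582569072615, 'R': array([[-0.9961, -0.0878, -0.0126],
       [-0.0226,  0.3891, -0.9209],
       [ 0.0857, -0.917 , -0.3896]]), 't': array([0.4791, 0.168 , 0.612 ])}
top {'fx': 421.08862082853614, 'fy': 421.08862082853614, 'cx': 281.73419930168325, 'cy': 216.88873354918613, 'R': array([[-0.0026, -0.9996, -0.0294],
       [-0.9968,  0.005 , -0.08  ],
       [ 0.0801,  0.0291, -0.9964]]), 't': array([-0.2146,  0.4964,  0.8706])}
wrist {'fx': 325.19226210127806, 'fy': 325.19226210127806, 'cx': 284.5300688877736, 'cy': 215.21403629366995, 'hand_eye': array([[ 1.    , -0.0008, -0.0006, -0.    ],
       [ 0.0003, -0.2825,  0.9593, -0.1613],
       [-0.001 , -0.9593, -0.2825,  0.0774],
       [ 0.    ,  0.    ,  0.    ,  1.    ]])}
```

View pics/top0.png

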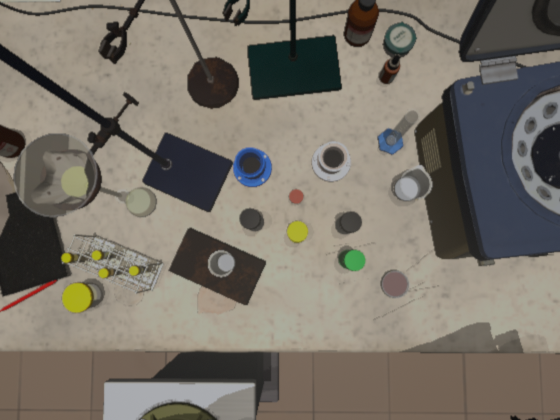

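View pics/side0.png

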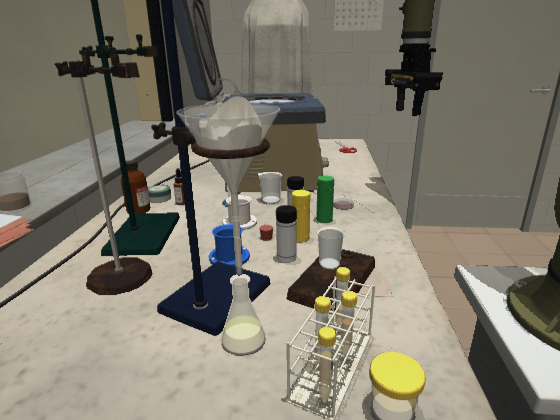

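View pics/wrist0.png

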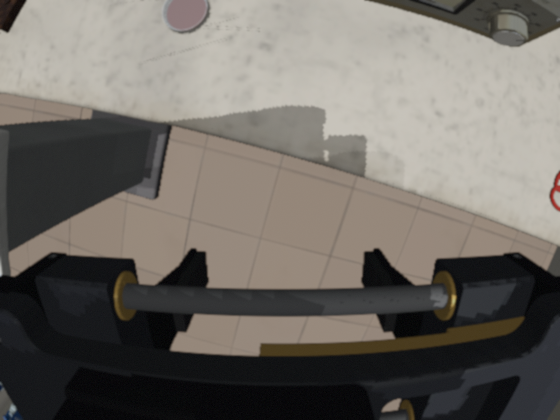

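Top picture: the canisters (black caps) are at about (251,220) and (349,222). The look-alikes are yellow at (297,232) and green at (354,260). The blue holder is at (252,167), the white holder at (332,160) and the stopper at (296,197).

```bash
cat > h.py <<'E'
from cell import env
import cv2,numpy as np
np.set_printoptions(precision=4,suppress=True)
def ray(cam,uv):
    c=env.get_calibration(cam); R=np.array(c["R"]);t=np.array(c["t"])
    d=R.T@np.array([(uv[0]-c["cx"])/c["fx"],(uv[1]-c["cy"])/c["fy"],1.]); return -R.T@t,d
def atz(cam,uv,z):
    o,d=ray(cam,uv); return o+d*(z-o[2])/d[2]
def proj(cam,X):
    c=env.get_calibration(cam); p=np.array(c["R"])@np.array(X)+np.array(c["t"])
    return np.array([c["fx"]*p[0]/p[2]+c["cx"],c["fy"]*p[1]/p[2]+c["cy"]])
E
python3 - <<'E'
from h import *
im=env.read_camera("top")
for l in ["canister_1","blue_holder","white_holder","stopper","beaker","cylinder","petri","stand_blue"]:
    for d in env.outline_of("top",l)[:4]:
        m=d["mask"].astype(np.uint8); ys,xs=np.where(m)
        print(l,round(d["p"],2),np.round(d["xy"],1),m.sum(),(xs.min(),xs.max(),ys.min(),ys.max()))
for n,uv,z in [("c1",(251,219),.11),("c2",(349,221),.11),("yellow",(297,232),.11),("green",(354,260),.11),("blue",(252,165),.062),("white",(332,158),.062),("stop",(296,197),.02),("rodfoot",(167,163),.01),("platecorner",(232,180),.01),("platecorner",(213,210),.01),("beaker",(413,183),.07),("cyl",(405,125),.17),("tray beaker",(222,264),.08)]:
    print(n,atz("top",uv,z))
big=cv2.resize(im[130:290,200:440],None,fx=3.3,fy=3.3,interpolation=cv2.INTER_CUBIC); cv2.imwrite("pics/topz.png",big[:,:,::-1])
print(env.get_obs()["time_s"])
E
```

```text
canister_1 0.88 [250.7 221. ] 441 (np.int64(239), np.int64(262), np.int64(207), np.int64(229))
canister_1 0.86 [351.1 260. ] 436 (np.int64(338), np.int64(364), np.int64(250), np.int64(270))
canister_1 0.78 [350.3 223.9] 452 (np.int64(335), np.int64(361), np.int64(211), np.int64(233))
canister_1 0.73 [298.7 226.8] 351 (np.int64(287), np.int64(307), np.int64(221), np.int64(242))
blue_holder 0.88 [253.5 164.9] 1228 (np.int64(233), np.int64(271), np.int64(147), np.int64(186))
white_holder 0.85 [330.5 161.4] 1217 (np.int64(312), np.int64(350), np.int64(141), np.int64(180))
stopper 0.55 [296.8 194.1] 169 (np.int64(289), np.int64(302), np.int64(189), np.int64(202))
beaker 0.68 [414.1 184.4] 1006 (np.int64(394), np.int64(431), np.int64(165), np.int64(200))
cylinder 0.97 [399.8 131.6] 874 (np.int64(377), np.int64(419), np.int64(108), np.int64(152))
c1 [ 0.4843 -0.1611  0.11  ]
c2 [ 0.4797 -0.3453  0.11  ]
yellow [ 0.4594 -0.2478  0.11  ]
green [ 0.4069 -0.3534  0.11  ]
blue [ 0.5975 -0.1578  0.062 ]
white [ 0.6104 -0.3194  0.062 ]
stop [ 0.5371 -0.2467  0.02  ]
rodfoot [0.6143 0.0317 0.01  ]
platecorner [ 0.576  -0.1097  0.01  ]
platecorner [ 0.5116 -0.0694  0.01  ]
beaker [ 0.5571 -0.4775  0.07  ]
cyl [ 0.6442 -0.4381  0.17  ]
tray beaker [ 0.399  -0.1017  0.08  ]
0.6
```

View pics/topz.png

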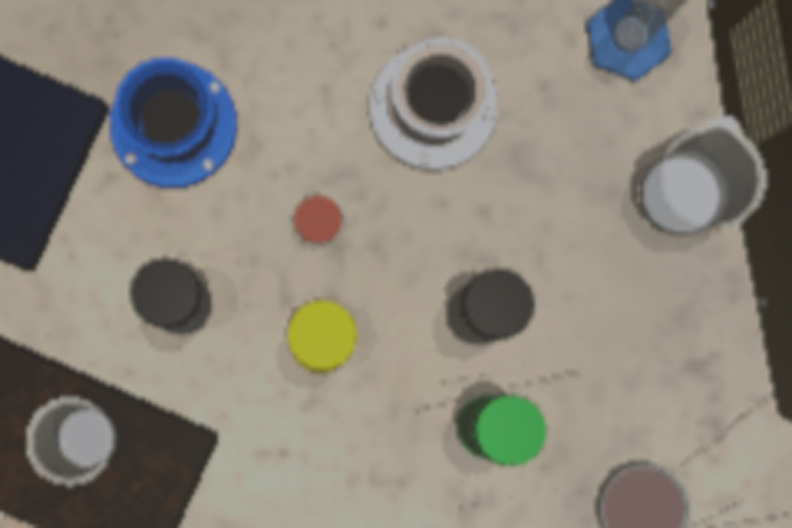

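```bash
cat > ov.py <<'E'
from h import *
def circ(cam,c,z,r):
    a=np.linspace(0,2*np.pi,73); return np.array([proj(cam,(c[0]+r*np.cos(t),c[1]+r*np.sin(t),z)) for t in a])
def crop(im,cam,items,box,s):
    x0,y0,x1,y1=box
    big=cv2.resize(im[y0:y1,x0:x1],None,fx=s,fy=s,interpolation=cv2.INTER_CUBIC)[:,:,::-1].copy()
    for c,z,r,col in items:
        p=((circ(cam,c,z,r)-[x0,y0]+.5)*s).astype(np.int32); cv2.polylines(big,[p],True,col,1,cv2.LINE_AA)
    return big
E
cat > o1.py <<'E'
from ov import *
c1=(.4843,-.1592);c2=(.4782,-.3490);b=(.597,-.1585);w=(.611,-.3215)
it=[(c1,.11,.02,(0,255,0)),(c1,0,.02,(0,0,255)),(c2,.11,.02,(0,255,0)),(c2,0,.02,(0,0,255))]
for q in (b,w): it+=[(q,.062,.027,(0,255,0)),(q,0.0,.042,(0,0,255))]
it+=[((.4594,-.2478),.11,.02,(0,255,255)),((.4069,-.3534),.11,.02,(0,255,255))]
t=env.read_camera("top"); cv2.imwrite("pics/ovt.png",crop(t,"top",it,(215,130,385,250),4.6))
s=env.read_camera("side"); cv2.imwrite("pics/ovs.png",crop(s,"side",it,(195,165,345,280),5.2))
E
python3 o1.py
```

```text
(no output)
```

View pics/ovt.png

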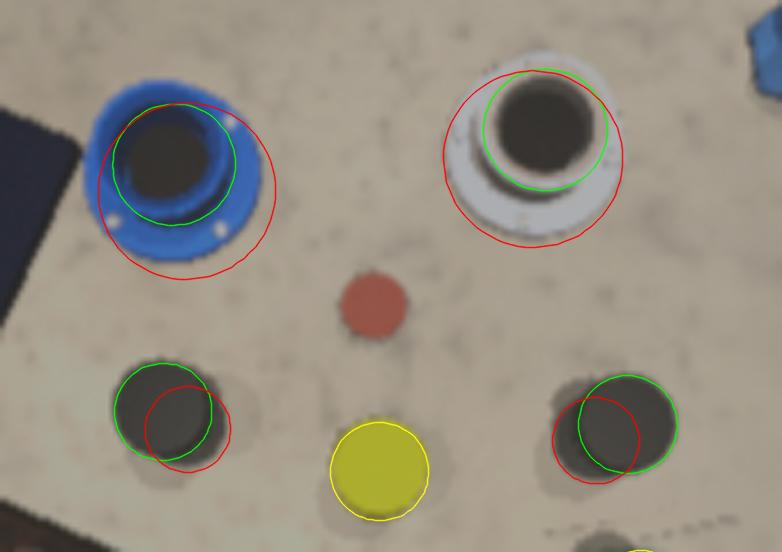

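View pics/ovs.png

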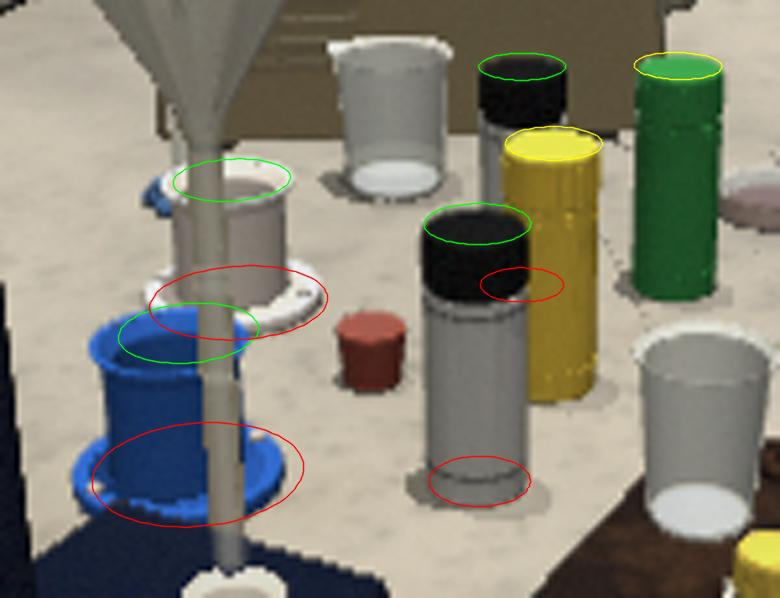

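```bash
sed -i 's/^c1=.*/c1=(.486,-.157);c2=(.4792,-.3485);b=(.6045,-.153);w=(.6145,-.3225)/; s/.062,.027/.062,.0305/' o1.py
python3 o1.py
```

```text
(no output)
```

View pics/ovt.png

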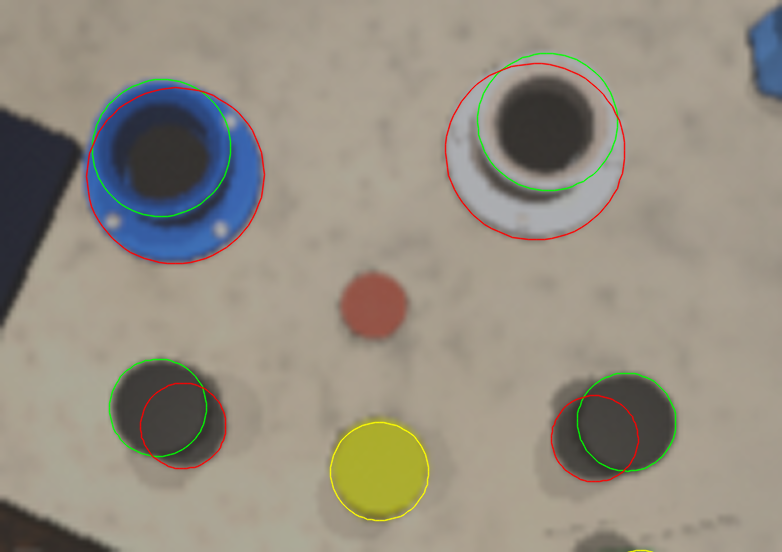

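View pics/ovs.png

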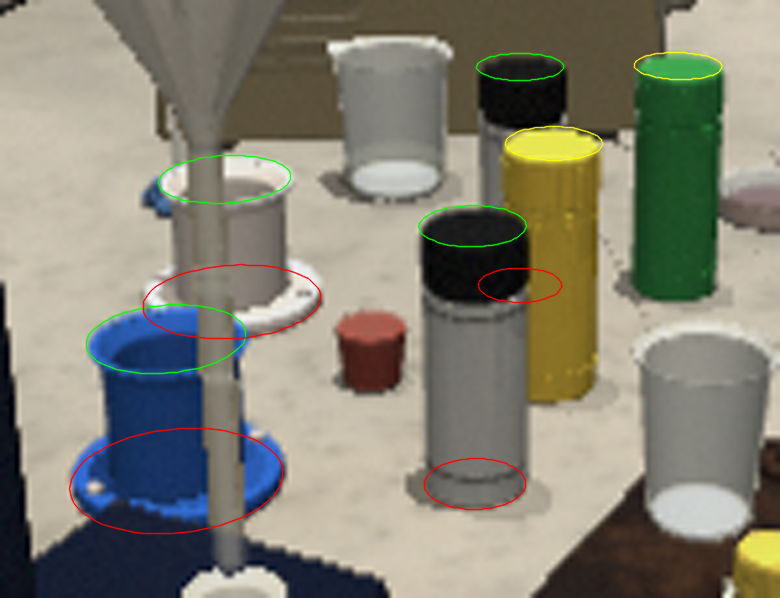

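Overlays now fit in both views: c1 (.4855,-.158), c2 (.479,-.348), blue (.604,-.1535), white (.6145,-.3215). I'll approach c2 by way of (.33,-.36) to stay clear of the instrument box on the right.

```bash
cat > plan.py <<'E'
from h import *
from scipy.spatial.transform import Rotation as Ro
def Rcur(o): return Ro.from_euler('xyz',o["tool_rot"],degrees=True)
def plan(way,step=40,o=None):
    """way: list of (x,y,z,yaw); prints rounded rows, from the measured pose, levelling the tool"""
    o=o or env.get_obs(); p=np.array(o["tool_pos"]);R=Rcur(o); rows=[]
    for x,y,z,yaw in way:
        T=Ro.from_euler('xyz',[-90,0,yaw],degrees=True); P=np.array([x,y,z])
        n=int(max(np.ceil(np.linalg.norm(P-p)*1000/step),np.ceil((R.inv()*T).magnitude()*180/np.pi/7),1))
        for k in range(n):
            dp=R.inv().apply((P-p)/(n-k))*1000; rv=(R.inv()*T).as_rotvec(degrees=True)/(n-k)
            dp=np.round(dp,1 if step<10 else 0); rv=np.round(rv,1); rows.append([dp.tolist(),rv.tolist()])
            p=p+R.apply(dp/1000); R=R*Ro.from_rotvec(rv,degrees=True)
    print(len(rows)); print(str(rows).replace(' ','')); print("end",p,R.as_euler('xyz',degrees=True))
def st():
    o=env.get_obs(); print("t",round(float(o["time_s"]),2),np.array(o["tool_pos"]),np.array(o["tool_rot"]),"F",np.array(o["force"]),"g",o["grip_width"]); return o
E
python3 - <<'E'
from plan import *
print(atz("top",(391,141),.005)); plan([(.33,-.36,.23,-60),(.475,-.345,.23,-60)])
E
```

```text
[ 0.659  -0.4515  0.005 ]
12
[[[-27.0,-1.0,28.0],[0.0,-1.8,0.0]],[[-26.0,-1.0,29.0],[0.0,-1.8,0.0]],[[-25.0,-1.0,29.0],[0.0,-1.8,0.0]],[[-24.0,-1.0,30.0],[0.0,-1.8,0.0]],[[-23.0,-1.0,31.0],[0.0,-1.8,0.0]],[[-22.0,-1.0,32.0],[0.0,-1.8,0.0]],[[-21.0,-1.0,32.0],[0.0,-1.9,0.0]],[[-21.0,-0.0,33.0],[0.0,-1.8,0.0]],[[15.0,-0.0,33.0],[0.0,-0.0,0.0]],[[15.0,-0.0,33.0],[0.0,-0.0,0.0]],[[15.0,-0.0,33.0],[0.0,-0.0,0.0]],[[14.0,-0.0,34.0],[0.0,-0.0,0.0]]]
end [ 0.4748 -0.3446  0.2296] [-90.0049  -0.0043 -60.0413]
```

Request:
carry_out --targets '[[[-27, -1, 28], [0, -1.8, 0]], [[-26, -1, 29], [0, -1.8, 0]], [[-25, -1, 29], [0, -1.8, 0]], [[-24, -1, 30], [0, -1.8, 0]], [[-23, -1, 31], [0, -1.8, 0]], [[-22, -1, 32], [0, -1.8, 0]], [[-21, -1, 32], [0, -1.9, 0]], [[-21, 0, 33], [0, -1.8, 0]], [[15, 0, 33], [0, 0, 0]], [[15, 0, 33], [0, 0, 0]], [[15, 0, 33], [0, 0, 0]], [[14, 0, 34], [0, 0, 0]]]' --jaw 1

```text
time_s: 2.0
tool_pos: [0.476, -0.3446, 0.2299]
tool_rot: [-90.0, -0.1, -60.1]
force: [-0.2, -0.9, 0.0]
grip_width: 0.0871
```

Request:
carry_out --targets '[[[0, 0, 0], [0, 0, 0]], [[0, 0, 0], [0, 0, 0]]]'

```text
time_s: 2.2
tool_pos: [0.4751, -0.344, 0.2291]
tool_rot: [-90.0, 0.1, -59.9]
force: [-0.2, -0.1, -0.1]
grip_width: 0.0868
```

```bash
cat >> h.py <<'E'
from scipy.spatial.transform import Rotation as Ro
def wproj(o,X):
    c=env.get_calibration("wrist"); H=np.array(c["hand_eye"])
    R=Ro.from_euler('xyz',o["tool_rot"],degrees=True).as_matrix()
    q=R.T@(np.array(X)-np.array(o["tool_pos"])); q=H[:3,:3].T@(q-H[:3,3])
    th=np.arctan2(np.hypot(q[0],q[1]),q[2]); n=np.hypot(q[0],q[1])
    return np.array([c["cx"]+c["fx"]*th*q[0]/n,c["cy"]+c["fx"]*th*q[1]/n])
def wcirc(o,c,z,r):
    return np.array([wproj(o,(c[0]+r*np.cos(t),c[1]+r*np.sin(t),z)) for t in np.linspace(0,2*np.pi,73)])
def wover(name,items,s=1.4):
    o=env.get_obs(); im=env.read_camera("wrist")
    big=cv2.resize(im,None,fx=s,fy=s,interpolation=cv2.INTER_CUBIC)[:,:,::-1].copy()
    for c,z,r,col in items: cv2.polylines(big,[((wcirc(o,c,z,r)+.5)*s).astype(np.int32)],True,col,1,cv2.LINE_AA)
    cv2.imwrite(name,big)
G=(0,255,0);RD=(0,0,255)
c1=(.4855,-.158);c2=(.479,-.348);b=(.604,-.1535);w=(.6145,-.3215)
E
python3 - <<'E'
from plan import *
st()
wover("pics/w1.png",[(c1,.11,.02,G),(c1,0,.02,RD),(c2,.11,.02,G),(c2,0,.02,RD),(b,.062,.0305,G),(b,0,.042,RD),(w,.062,.0305,G),(w,0,.042,RD)])
E
```

```text
t 2.2 [ 0.4751 -0.344   0.2291] [-90.0203   0.0544 -59.9404] F [-0.2278 -0.0937 -0.0895] g 0.08680145586370702
```

View pics/w1.png

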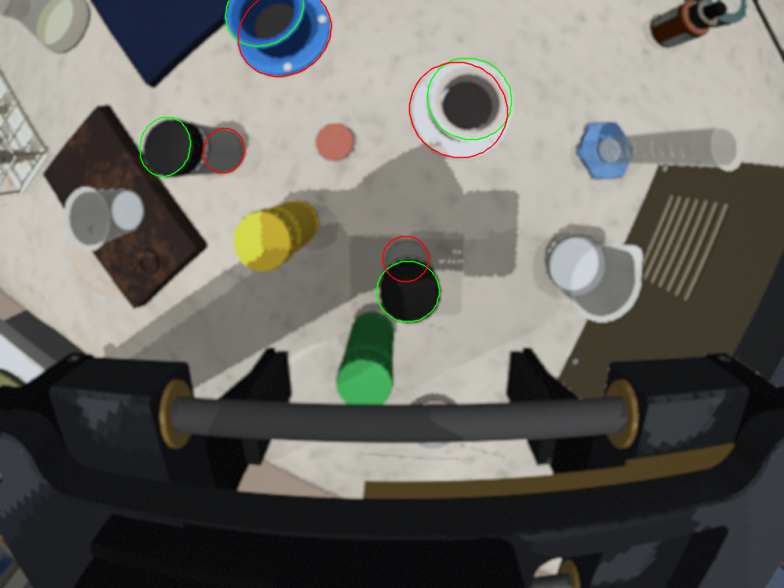

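The wrist overlay agrees with all four positions. Of the four canister shapes, c2 is the black-capped silver one at (408,290) in the enlarged picture. Green (365,380) and yellow (262,240) are the look-alikes. Next I descend over c2.

Run:
```python
from plan import *
plan([(.479,-.348,.17,-60),(.479,-.348,.056,-60)],30)
```

```text
6
[[[3.0,30.0,1.0],[0.0,-0.0,-0.0]],[[2.0,29.0,2.0],[0.1,-0.1,-0.0]],[[0.0,29.0,-0.0],[-0.0,0.0,-0.0]],[[0.0,28.0,-0.0],[-0.0,0.0,-0.0]],[[0.0,29.0,-0.0],[-0.0,0.0,-0.0]],[[0.0,28.0,-0.0],[-0.0,0.0,-0.0]]]
end [ 0.4792 -0.3476  0.0563] [-89.9566   0.0293 -59.9521]
```

Request:
carry_out --targets '[[[3, 30, 1], [0, 0, 0]], [[2, 29, 2], [0, 0, 0]], [[0, 29, 0], [0, 0, 0]], [[0, 28, 0], [0, 0, 0]], [[0, 29, 0], [0, 0, 0]], [[0, 27, 0], [0, 0, 0]], [[0, 0, 0], [0, 0, 0]], [[0, 0, 0], [0, 0, 0]]]'

```text
time_s: 3.05
tool_pos: [0.4789, -0.3483, 0.0582]
tool_rot: [-90.0, -0.0, -60.1]
force: [-0.7, -0.4, 0.6]
grip_width: 0.0868
```

Run:
```python
from plan import *
st()
wover("pics/w2.png",[(c2,.11,.02,G)])
```

```text
t 3.05 [ 0.4789 -0.3483  0.0582] [-90.0403  -0.0082 -60.134 ] F [-0.7077 -0.3501  0.5835] g 0.08678792350261286
```

View pics/w2.png

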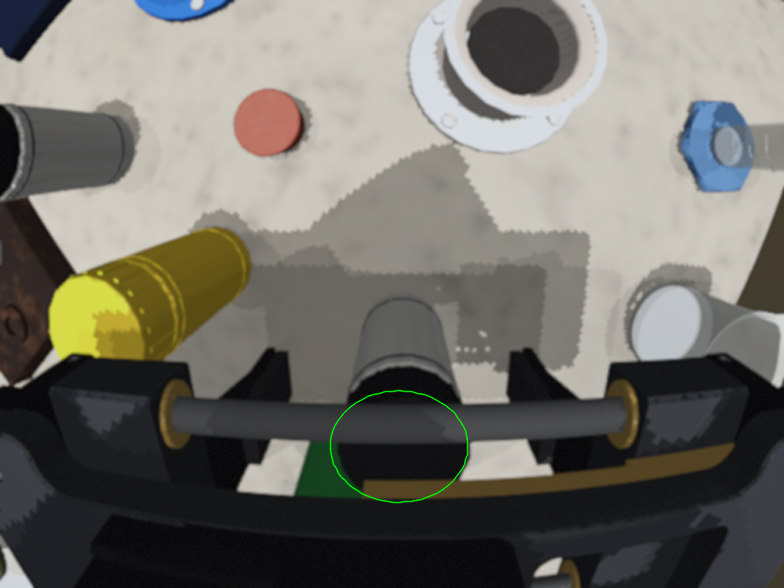

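Request:
carry_out --targets '[[[0, 2, 0], [0, 0, 0]], [[0, 0, 0], [0, 0, 0]], [[0, 0, 0], [0, 0, 0]], [[0, 0, 0], [0, 0, 0]], [[0, 0, 0], [0, 0, 0]], [[0, 0, 0], [0, 0, 0]], [[0, 0, 0], [0, 0, 0]], [[0, 0, 0], [0, 0, 0]]]' --jaw 0 --squeeze 35

```text
time_s: 3.9
tool_pos: [0.48, -0.3475, 0.0556]
tool_rot: [-90.0, -0.0, -60.0]
force: [0.2, 0.3, 0.4]
grip_width: 0.0394
```

Request:
carry_out --targets '[[[0, -3, 0], [0, 0, 0]], [[0, -4, 0], [0, 0, 0]], [[0, -4, 0], [0, 0, 0]], [[0, -4, 0], [0, 0, 0]]]'

```text
time_s: 4.3
tool_pos: [0.4799, -0.3474, 0.071]
tool_rot: [-90.0, -0.0, -60.0]
force: [0.3, 0.2, -1.4]
grip_width: 0.0394
```

Request:
carry_out --targets '[[[0, 0, 0], [0, 0, 0]], [[0, 0, 0], [0, 0, 0]], [[0, 0, 0], [0, 0, 0]], [[0, 0, 0], [0, 0, 0]], [[0, 0, 0], [0, 0, 0]], [[0, 0, 0], [0, 0, 0]], [[0, 0, 0], [0, 0, 0]], [[0, 0, 0], [0, 0, 0]], [[0, 0, 0], [0, 0, 0]], [[0, 0, 0], [0, 0, 0]], [[0, 0, 0], [0, 0, 0]], [[0, 0, 0], [0, 0, 0]]]'

```text
time_s: 5.5
tool_pos: [0.4799, -0.3474, 0.0706]
tool_rot: [-90.0, -0.0, -60.0]
force: [0.4, 1.2, -1.6]
grip_width: 0.0394
```

Request:
carry_out --targets '[[[0, 0, 0], [0, 0, 0]], [[0, 0, 0], [0, 0, 0]]]'

```text
time_s: 5.7
tool_pos: [0.4799, -0.3474, 0.0706]
tool_rot: [-90.0, -0.0, -60.0]
force: [-0.2, -0.4, -0.9]
grip_width: 0.0397
```

Run:
```python
from plan import *
st()
s=env.read_camera("side"); cv2.imwrite("pics/s2.png",cv2.resize(s[120:290,180:400],None,fx=3.4,fy=3.4)[:,:,::-1])
```

```text
t 5.7 [ 0.4799 -0.3474  0.0706] [-90.0005  -0.0066 -60.0398] F [-0.2443 -0.3522 -0.9142] g 0.03970452470343871
```

View pics/s2.png

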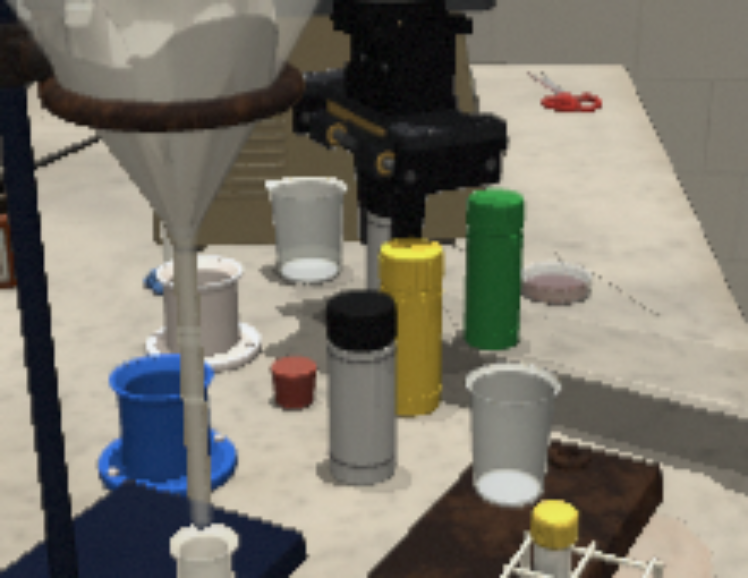

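c2 is hanging freely at only about 1.3 N, so it is the empty one and goes in the white holder.

Run:
```python
from plan import *
plan([(.480,-.3475,.145,-60),(.6145,-.3215,.145,-20)],30)
```

```text
9
[[[0.0,-25.0,0.0],[0.0,-0.0,0.0]],[[0.0,-25.0,0.0],[0.0,-0.0,0.0]],[[0.0,-24.0,0.0],[0.0,-0.0,0.0]],[[7.0,-0.0,22.0],[0.0,-6.7,0.0]],[[10.0,-0.0,20.0],[0.0,-6.7,0.0]],[[12.0,-0.0,19.0],[0.0,-6.7,0.0]],[[15.0,-0.0,18.0],[0.0,-6.6,0.0]],[[16.0,-0.0,16.0],[0.0,-6.7,0.0]],[[19.0,-0.0,14.0],[0.0,-6.6,0.0]]]
end [ 0.615  -0.3215  0.1446] [-90.0051  -0.0014 -20.0401]
```

Request:
carry_out --targets '[[[0, -25, 0], [0, 0, 0]], [[0, -25, 0], [0, 0, 0]], [[0, -24, 0], [0, 0, 0]], [[7, 0, 22], [0, -6.7, 0]], [[10, 0, 20], [0, -6.7, 0]], [[12, 0, 19], [0, -6.7, 0]], [[15, 0, 18], [0, -6.6, 0]], [[16, 0, 16], [0, -6.7, 0]], [[19, 0, 14], [0, -6.6, 0]], [[0, 0, 0], [0, 0, 0]], [[0, 0, 0], [0, 0, 0]], [[0, 0, 0], [0, 0, 0]]]'

```text
time_s: 6.95
tool_pos: [0.614, -0.3223, 0.1443]
tool_rot: [-90.1, 0.1, -20.2]
force: [-0.2, -0.3, -0.9]
grip_width: 0.0397
```

Run:
```python
from plan import *
o=st()
p=o["tool_pos"]
wover("pics/w3.png",[(w,.062,.0305,G),(w,0,.042,RD),(p,p[2]-.055,.02,(255,0,255)),(w,.062,.0,RD)])
s=env.read_camera("side"); cv2.imwrite("pics/s3.png",crop(s,"side",[(w,.062,.0305,G),(w,0,.042,RD),(p,p[2]-.055,.02,(255,0,255)),(p,p[2]+.055,.02,(255,0,255))],(180,100,340,230),4.8)) if 0 else None
import ov
s=env.read_camera("side"); cv2.imwrite("pics/s3.png",ov.crop(s,"side",[(w,.062,.0305,G),(w,0,.042,RD),(p,p[2]-.055,.02,(255,0,255)),(p,p[2]+.055,.02,(255,0,255))],(180,100,340,230),4.6))
t=env.read_camera("top"); cv2.imwrite("pics/t3.png",ov.crop(t,"top",[(w,.062,.0305,G),(w,0,.042,RD),(p,p[2]-.055,.02,(255,0,255)),(p,p[2]+.055,.02,(255,0,255))],(250,90,420,220),4.6))
```

```text
t 6.95 [ 0.614  -0.3223  0.1443] [-90.0554   0.0514 -20.1534] F [-0.1539 -0.3213 -0.8652] g 0.039680419619019754
```

View pics/w3.png

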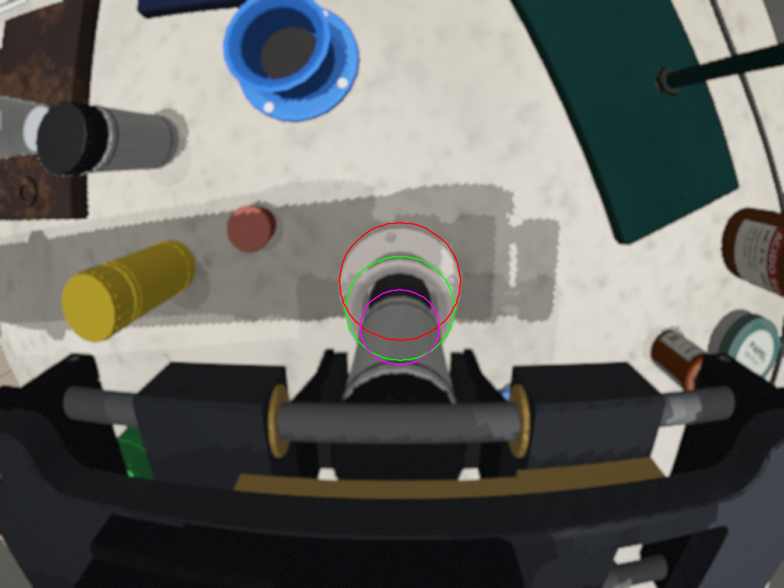

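View pics/s3.png

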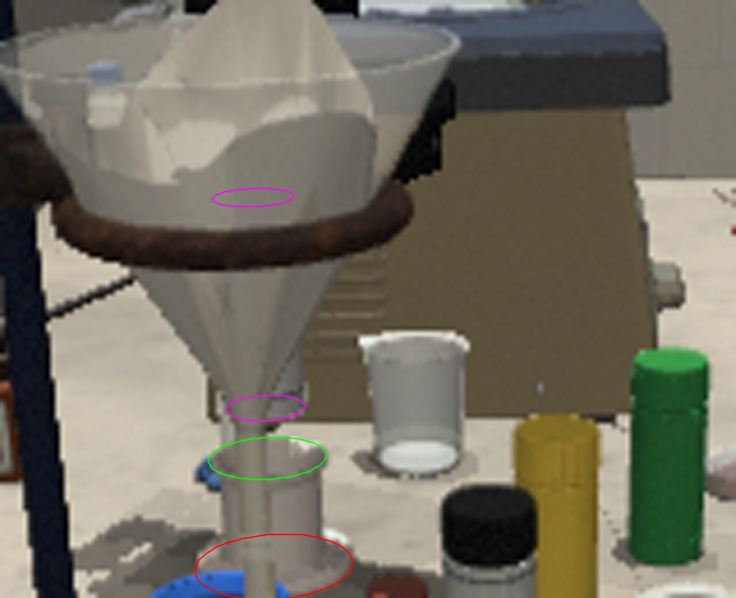

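Run:
```python
from plan import *
def draw(src,o,c,box,zs,out,s=5):
    im=cv2.imread(src); x0,y0,x1,y1=box
    big=cv2.resize(im[y0:y1,x0:x1],None,fx=s,fy=s,interpolation=cv2.INTER_CUBIC)
    for z,r,col in zs:
        p=((wcirc(o,c,z,r)*1.4-[x0,y0])*s).astype(np.int32); cv2.polylines(big,[p],True,col,1,cv2.LINE_AA)
    return big
Z=[(.062,.0305,G),(.054,.022,(0,255,255)),(.018,.0195,(0,0,255)),(.031,.0195,(255,0,255)),(.044,.0195,(255,255,0))]
o2=dict(tool_pos=[.4789,-.3483,.0582],tool_rot=[-90.0403,-.008,-60.134])
o3=dict(tool_pos=[.614,-.3223,.1443],tool_rot=[-90.0554,.0514,-20.1534])
A=draw("pics/w2.png",o2,w,(410,0,610,120),Z,"",3.5)
B=draw("pics/w3.png",o3,b,(215,0,335,120),Z,"",4)
H=np.zeros((max(A.shape[0],0)+0,0,3),np.uint8)
cv2.imwrite("pics/fw.png",A);cv2.imwrite("pics/fb.png",B)
```

```text
(no output)
```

View pics/fw.png

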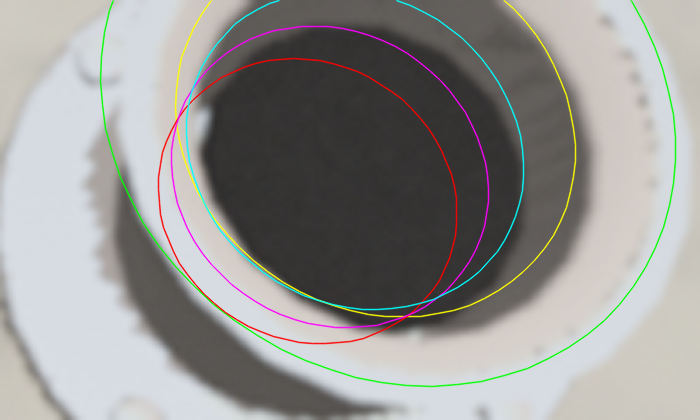

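View pics/fb.png

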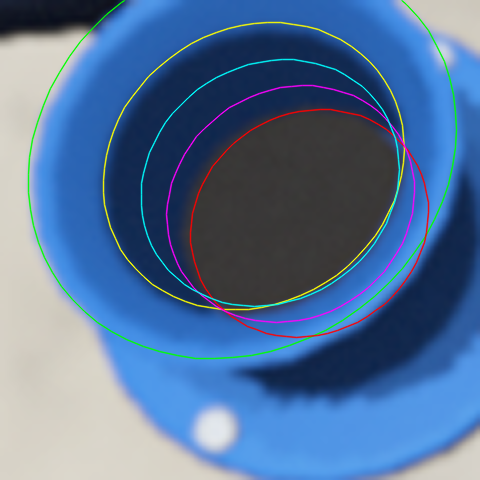

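By the pictures, the white floor is at about z = .038 and the blue floor at about .020, which is rough guidance only. I'll lower to just above the highest possible floor, then feel the way down.

Request:
carry_out --targets '[[[0, 8, 0], [0, 0, 0]], [[0, 8, 0], [0, 0, 0]], [[0, 7, 0], [0, 0, 0]], [[0, 6, 0], [0, 0, 0]], [[0, 5, 0], [0, 0, 0]], [[0, 4, 0], [0, 0, 0]], [[0, 3, 0], [0, 0, 0]], [[0, 0, 0], [0, 0, 0]], [[0, 0, 0], [0, 0, 0]]]'

```text
time_s: 8.05
tool_pos: [0.6151, -0.3216, 0.1037]
tool_rot: [-90.0, -0.0, -20.0]
force: [-0.2, 0.6, -1.6]
grip_width: 0.0398
```

Run:
```python
from plan import *
st(); o=env.get_obs(); print(o["wrist_torque"])
```

```text
t 8.05 [ 0.6151 -0.3216  0.1037] [-90.0073  -0.0198 -20.0432] F [-0.2447  0.5867 -1.5502] g 0.03982382624696572
[-0.0329 -0.0515 -0.0119]
```

Request:
carry_out --targets '[[[-0.4, 0.7, -0.8], [0, 0, 0]], [[0, 0.7, 0], [0, 0, 0]], [[0, 0.7, 0], [0, 0, 0]], [[0, 0.7, 0], [0, 0, 0]], [[0, 0.7, 0], [0, 0, 0]], [[0, 0, 0], [0, 0, 0]], [[0, 0, 0], [0, 0, 0]]]'

```text
time_s: 8.75
tool_pos: [0.6143, -0.3221, 0.1]
tool_rot: [-90.0, -0.0, -20.0]
force: [-0.0, 0.1, -1.6]
grip_width: 0.0397
```

Request:
carry_out --targets '[[[0, 0.5, 0], [0, 0, 0]], [[0, 0.5, 0], [0, 0, 0]], [[0, 0.5, 0], [0, 0, 0]], [[0, 0.5, 0], [0, 0, 0]], [[0, 0, 0], [0, 0, 0]], [[0, 0, 0], [0, 0, 0]]]'

```text
time_s: 9.35
tool_pos: [0.6143, -0.3221, 0.098]
tool_rot: [-90.0, 0.0, -20.0]
force: [0.3, 0.3, -1.2]
grip_width: 0.0392
```

Request:
carry_out --targets '[[[0, 0.5, 0], [0, 0, 0]], [[0, 0.5, 0], [0, 0, 0]], [[0, 0.5, 0], [0, 0, 0]], [[0, 0.5, 0], [0, 0, 0]], [[0, 0, 0], [0, 0, 0]], [[0, 0, 0], [0, 0, 0]]]'

```text
time_s: 9.95
tool_pos: [0.6144, -0.3221, 0.0962]
tool_rot: [-90.0, -0.0, -20.0]
force: [-0.8, 0.5, -0.8]
grip_width: 0.0398
```

Request:
carry_out --targets '[[[0, 0.4, 0], [0, 0, 0]], [[0, 0.4, 0], [0, 0, 0]], [[0, 0.4, 0], [0, 0, 0]], [[0, 0, 0], [0, 0, 0]], [[0, 0, 0], [0, 0, 0]]]'

```text
time_s: 10.45
tool_pos: [0.6144, -0.3222, 0.0952]
tool_rot: [-90.0, -0.0, -20.0]
force: [-0.4, -0.2, 2.9]
grip_width: 0.0399
```

Run:
```python
from plan import *
st()
```

```text
t 10.45 [ 0.6144 -0.3222  0.0952] [-90.0124  -0.0128 -20.0413] F [-0.4481 -0.1687  2.9286] g 0.03985446938867803
```

It is resting on the cushion: +2.9 N net with about 3.7 N/mm stiffness. I'll ease off 0.8 mm, then release.

Request:
carry_out --targets '[[[0, -0.4, 0], [0, 0, 0]], [[0, -0.4, 0], [0, 0, 0]], [[0, 0, 0], [0, 0, 0]], [[0, 0, 0], [0, 0, 0]]]'

```text
time_s: 10.85
tool_pos: [0.6144, -0.3221, 0.0956]
tool_rot: [-90.0, -0.0, -20.0]
force: [-0.4, -0.5, 1.3]
grip_width: 0.0393
```

Now release. Net force is slightly upward, so the weight is fully carried.

Request:
carry_out --targets '[[[0, 0, 0], [0, 0, 0]], [[0, 0, 0], [0, 0, 0]], [[0, 0, 0], [0, 0, 0]], [[0, 0, 0], [0, 0, 0]], [[0, 0, 0], [0, 0, 0]], [[0, 0, 0], [0, 0, 0]]]' --jaw 1

```text
time_s: 11.45
tool_pos: [0.6143, -0.3221, 0.0956]
tool_rot: [-90.0, -0.0, -20.0]
force: [0.6, 0.3, 0.0]
grip_width: 0.0797
```

Run:
```python
from plan import *
o=st(); plan([(.6144,-.3221,.23,-20),(.4855,-.158,.23,-60)],40)
```

```text
t 11.45 [ 0.6143 -0.3221  0.0956] [-90.003   -0.0004 -20.0444] F [0.6401 0.322  0.0431] g 0.07969928367556214
10
[[[0.0,-34.0,0.0],[0.0,-0.0,0.0]],[[0.0,-33.0,0.0],[0.0,-0.0,0.0]],[[0.0,-34.0,0.0],[0.0,-0.0,0.0]],[[0.0,-33.0,0.0],[0.0,-0.0,0.0]],[[-30.0,-0.0,18.0],[0.0,6.7,0.0]],[[-31.0,-0.0,15.0],[0.0,6.7,0.0]],[[-33.0,-0.0,11.0],[0.0,6.6,0.0]],[[-34.0,-0.0,7.0],[0.0,6.7,0.0]],[[-35.0,-0.0,3.0],[0.0,6.6,0.0]],[[-35.0,-0.0,-1.0],[0.0,6.7,0.0]]]
end [ 0.4849 -0.158   0.2296] [-90.002   -0.0022 -60.0444]
```

Request:
carry_out --targets '[[[0, -34, 0], [0, 0, 0]], [[0, -33, 0], [0, 0, 0]], [[0, -34, 0], [0, 0, 0]], [[0, -33, 0], [0, 0, 0]], [[-30, 0, 18], [0, 6.7, 0]], [[-31, 0, 15], [0, 6.7, 0]], [[-33, 0, 11], [0, 6.6, 0]], [[-34, 0, 7], [0, 6.7, 0]], [[-35, 0, 3], [0, 6.6, 0]], [[-35, 0, -1], [0, 6.7, 0]], [[0, 0, 0], [0, 0, 0]], [[0, 0, 0], [0, 0, 0]]]'

```text
time_s: 12.65
tool_pos: [0.4849, -0.1578, 0.2303]
tool_rot: [-90.0, -0.1, -59.9]
force: [-0.5, 0.0, 0.1]
grip_width: 0.0869
```

Run:
```python
from plan import *
o=st()
wover("pics/w4.png",[(c1,.11,.02,G),(c1,0,.02,RD),(b,.062,.0305,G),(b,0,.042,RD),(w,.15,.02,G)])
plan([(.4855,-.158,.17,-60),(.4855,-.158,.055,-60)],30,o)
```

```text
t 12.65 [ 0.4849 -0.1578  0.2303] [-89.9998  -0.129  -59.9345] F [-0.5488  0.0247  0.1458] g 0.08689961648735003
7
[[[0.0,20.0,0.0],[-0.0,0.0,0.0]],[[0.0,20.0,0.0],[-0.0,0.0,0.1]],[[0.0,20.0,0.0],[-0.0,0.1,0.0]],[[0.0,29.0,0.0],[-0.0,-0.0,0.0]],[[0.0,29.0,0.0],[-0.0,-0.0,0.0]],[[0.0,29.0,0.0],[-0.0,-0.0,0.0]],[[0.0,28.0,0.0],[-0.0,-0.0,0.0]]]
end [ 0.485  -0.158   0.0553] [-89.9997  -0.029  -60.0345]
```

View pics/w4.png

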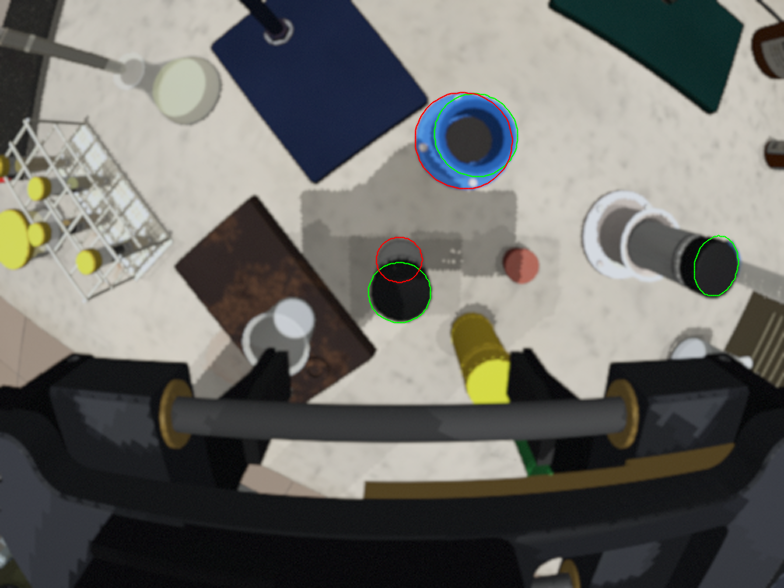

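Run:
```python
from plan import *
d1=atz("top",(226.4,262.7),.018);print(d1)
for z in(.06,.08,.1): print(z,atz("top",(221.2,263.3),z), "rim edge",atz("top",(208.5,263.3),z))
C=np.array(c1)
for yaw in(-60,-75,-90,-100):
    a=np.radians(yaw);x=np.array([np.cos(a),np.sin(a)]);n=np.array([-x[1],x[0]])
    print(yaw,[(np.round(1000*(q-C)@x),np.round(1000*(q-C)@n)) for q in (d1[:2],np.array([.4594,-.2478]))])
```

```text
[ 0.3998 -0.1003  0.018 ]
0.06 [ 0.3998 -0.0966  0.06  ] rim edge [ 0.3998 -0.0712  0.06  ]
0.08 [ 0.4004 -0.1001  0.08  ] rim edge [ 0.4004 -0.0752  0.08  ]
0.1 [ 0.401  -0.1036  0.1   ] rim edge [ 0.401  -0.0793  0.1   ]
-60 [(np.float64(-93.0), np.float64(-45.0)), (np.float64(65.0), np.float64(-68.0))]
-75 [(np.float64(-78.0), np.float64(-68.0)), (np.float64(80.0), np.float64(-48.0))]
-90 [(np.float64(-58.0), np.float64(-86.0)), (np.float64(90.0), np.float64(-26.0))]
-100 [(np.float64(-42.0), np.float64(-94.0)), (np.float64(93.0), np.float64(-10.0))]
```

Clearances are fine. The tray beaker, 25 mm in radius, lies (-93,-45) mm from the grasp along the tool x and z axes. Descend and grip c1.

Request:
carry_out --targets '[[[0, 20, 0], [0, 0, 0]], [[0, 20, 0], [0, 0, 0]], [[0, 20, 0], [0, 0, 0]], [[0, 29, 0], [0, 0, 0]], [[0, 29, 0], [0, 0, 0]], [[0, 29, 0], [0, 0, 0]], [[0, 28, 0], [0, 0, 0]], [[0, 0, 0], [0, 0, 0]], [[0, 0, 0], [0, 0, 0]], [[0, 0, 0], [0, 0, 0]]]'

```text
time_s: 13.7
tool_pos: [0.4864, -0.1587, 0.0561]
tool_rot: [-89.9, -0.1, -60.1]
force: [0.4, -0.3, 1.2]
grip_width: 0.087
```

Request:
carry_out --targets '[[[0, 0, 0], [0, 0, 0]], [[0, 0, 0], [0, 0, 0]], [[0, 0, 0], [0, 0, 0]], [[0, 0, 0], [0, 0, 0]], [[0, 0, 0], [0, 0, 0]], [[0, 0, 0], [0, 0, 0]], [[0, 0, 0], [0, 0, 0]], [[0, 0, 0], [0, 0, 0]]]' --jaw 0 --squeeze 40

```text
time_s: 14.5
tool_pos: [0.4853, -0.1584, 0.0548]
tool_rot: [-90.0, -0.1, -60.1]
force: [1.3, -1.8, 0.4]
grip_width: 0.0393
```

Request:
carry_out --targets '[[[0, -3, 0], [0, 0, 0]], [[0, -4, 0], [0, 0, 0]], [[0, -4, 0], [0, 0, 0]], [[0, -4, 0], [0, 0, 0]]]'

```text
time_s: 14.9
tool_pos: [0.4844, -0.1577, 0.0695]
tool_rot: [-90.0, 0.1, -60.0]
force: [0.7, 0.1, -6.0]
grip_width: 0.0394
```

Request:
carry_out --targets '[[[0, 0, 0], [0, 0, 0]], [[0, 0, 0], [0, 0, 0]], [[0, 0, 0], [0, 0, 0]], [[0, 0, 0], [0, 0, 0]], [[0, 0, 0], [0, 0, 0]], [[0, 0, 0], [0, 0, 0]], [[0, 0, 0], [0, 0, 0]], [[0, 0, 0], [0, 0, 0]], [[0, 0, 0], [0, 0, 0]], [[0, 0, 0], [0, 0, 0]], [[0, 0, 0], [0, 0, 0]], [[0, 0, 0], [0, 0, 0]]]'

```text
time_s: 16.1
tool_pos: [0.4849, -0.158, 0.0696]
tool_rot: [-90.0, -0.0, -60.0]
force: [0.0, -0.2, -6.0]
grip_width: 0.0392
```

Run:
```python
from plan import *
st();plan([(.4855,-.158,.145,-60),(.604,-.1535,.145,-60)],30)
```

```text
t 16.1 [ 0.4849 -0.158   0.0696] [-90.0055  -0.0037 -60.0429] F [ 0.0485 -0.1867 -6.0348] g 0.03924771284226532
7
[[[0.0,-25.0,0.0],[0.0,-0.0,0.0]],[[0.0,-25.0,0.0],[0.0,-0.0,0.0]],[[0.0,-25.0,1.0],[0.0,-0.0,0.0]],[[14.0,-0.0,26.0],[0.0,-0.0,0.0]],[[14.0,-0.0,26.0],[0.0,-0.0,0.0]],[[14.0,-0.0,26.0],[0.0,-0.0,0.0]],[[14.0,-0.0,26.0],[0.0,-0.0,0.0]]]
end [ 0.6038 -0.1541  0.1446] [-90.0055  -0.0037 -60.0429]
```

c1 weighs 6.0 N, so it is the full one and goes in the blue holder.

Request:
carry_out --targets '[[[0, -25, 0], [0, 0, 0]], [[0, -25, 0], [0, 0, 0]], [[0, -25, 0], [0, 0, 0]], [[9, 0, 17], [0, 0, 0]], [[13, 0, 25], [0, 0, 0]], [[14, 0, 26], [0, 0, 0]], [[12, 0, 22], [0, 0, 0]], [[8, 0, 15], [0, 0, 0]], [[0, 0, 0], [0, 0, 0]], [[0, 0, 0], [0, 0, 0]], [[0, 0, 0], [0, 0, 0]]]'

```text
time_s: 17.2
tool_pos: [0.6027, -0.1543, 0.1442]
tool_rot: [-90.1, 0.0, -60.1]
force: [0.6, -0.2, -6.9]
grip_width: 0.0393
```

Run:
```python
from plan import *
import ov
o=st(); p=o["tool_pos"]
wover("pics/w5.png",[(b,.062,.0305,G),(b,0,.042,RD),(p,p[2]-.055,.02,(255,0,255))])
it=[(b,.062,.0305,G),(b,0,.042,RD),(p,p[2]-.055,.02,(255,0,255)),(p,p[2]+.055,.02,(255,0,255))]
s=env.read_camera("side"); cv2.imwrite("pics/s5.png",ov.crop(s,"side",it,(180,130,340,270),4.3))
```

```text
t 17.2 [ 0.6027 -0.1543  0.1442] [-90.0847   0.0344 -60.0683] F [ 0.5672 -0.1788 -6.9174] g 0.03933179594894476
```

View pics/w5.png

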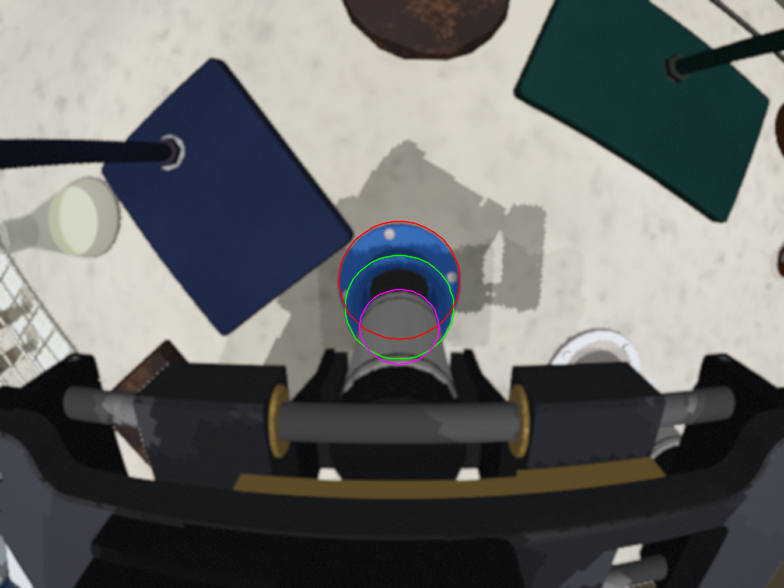

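View pics/s5.png

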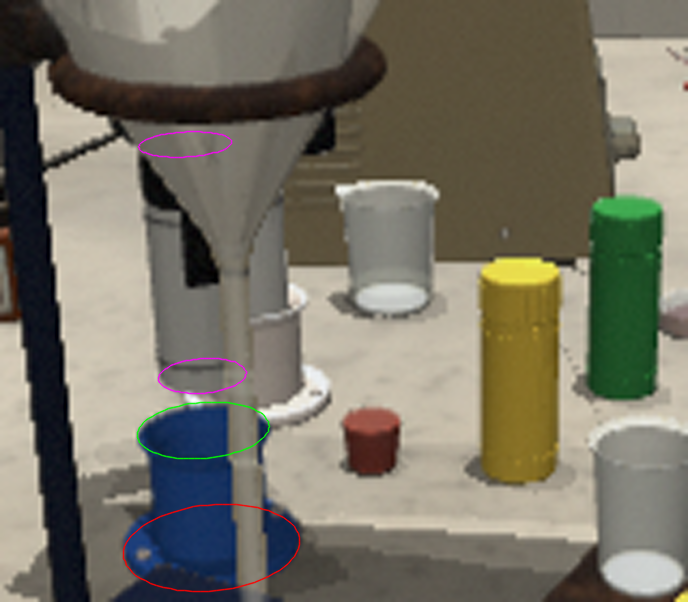

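Aligned. Descend to just above the highest possible floor.

Request:
carry_out --targets '[[[0, 8, 0], [0, 0, 0]], [[0, 8, 0], [0, 0, 0]], [[0, 7, 0], [0, 0, 0]], [[0, 6, 0], [0, 0, 0]], [[0, 5, 0], [0, 0, 0]], [[0, 4, 0], [0, 0, 0]], [[0, 2, 0], [0, 0, 0]], [[0, 0, 0], [0, 0, 0]], [[0, 0, 0], [0, 0, 0]]]'

```text
time_s: 18.2
tool_pos: [0.604, -0.1541, 0.1049]
tool_rot: [-90.0, -0.0, -60.0]
force: [-0.8, 0.8, -6.9]
grip_width: 0.0396
```

Request:
carry_out --targets '[[[0, 0.7, 0], [0, 0, 0]], [[0, 0.7, 0], [0, 0, 0]], [[0, 0.7, 0], [0, 0, 0]], [[0, 0.7, 0], [0, 0, 0]], [[0, 0.7, 0], [0, 0, 0]], [[0, 0, 0], [0, 0, 0]], [[0, 0, 0], [0, 0, 0]]]'

```text
time_s: 18.9
tool_pos: [0.6038, -0.154, 0.1012]
tool_rot: [-90.0, -0.0, -60.0]
force: [0.5, 0.6, -6.1]
grip_width: 0.0396
```

Request:
carry_out --targets '[[[0, 0.6, 0], [0, 0, 0]], [[0, 0.6, 0], [0, 0, 0]], [[0, 0.6, 0], [0, 0, 0]], [[0, 0.6, 0], [0, 0, 0]], [[0, 0.6, 0], [0, 0, 0]], [[0, 0, 0], [0, 0, 0]], [[0, 0, 0], [0, 0, 0]]]'

```text
time_s: 19.6
tool_pos: [0.6038, -0.1541, 0.0981]
tool_rot: [-90.0, -0.0, -60.0]
force: [-0.6, -0.2, -6.0]
grip_width: 0.0394
```

Request:
carry_out --targets '[[[0, 0.6, 0], [0, 0, 0]], [[0, 0.6, 0], [0, 0, 0]], [[0, 0.6, 0], [0, 0, 0]], [[0, 0.6, 0], [0, 0, 0]], [[0, 0.6, 0], [0, 0, 0]], [[0, 0, 0], [0, 0, 0]], [[0, 0, 0], [0, 0, 0]]]'

```text
time_s: 20.3
tool_pos: [0.6038, -0.1541, 0.0951]
tool_rot: [-90.0, -0.0, -60.0]
force: [-0.3, 0.5, -6.7]
grip_width: 0.0391
```

Request:
carry_out --targets '[[[0, 0.6, 0], [0, 0, 0]], [[0, 0.6, 0], [0, 0, 0]], [[0, 0.6, 0], [0, 0, 0]], [[0, 0.6, 0], [0, 0, 0]], [[0, 0.6, 0], [0, 0, 0]], [[0, 0, 0], [0, 0, 0]], [[0, 0, 0], [0, 0, 0]]]'

```text
time_s: 21.0
tool_pos: [0.6038, -0.154, 0.0921]
tool_rot: [-90.0, -0.0, -60.0]
force: [0.3, -0.7, -5.0]
grip_width: 0.0395
```

Request:
carry_out --targets '[[[0, 0.5, 0], [0, 0, 0]], [[0, 0.5, 0], [0, 0, 0]], [[0, 0.5, 0], [0, 0, 0]], [[0, 0, 0], [0, 0, 0]], [[0, 0, 0], [0, 0, 0]]]'

```text
time_s: 21.5
tool_pos: [0.6038, -0.154, 0.0906]
tool_rot: [-90.0, 0.0, -60.0]
force: [-0.4, 0.3, -5.1]
grip_width: 0.0395
```

Request:
carry_out --targets '[[[0, 0.6, 0], [0, 0, 0]], [[0, 0.6, 0], [0, 0, 0]], [[0, 0.6, 0], [0, 0, 0]], [[0, 0.6, 0], [0, 0, 0]], [[0, 0, 0], [0, 0, 0]], [[0, 0, 0], [0, 0, 0]]]'

```text
time_s: 22.1
tool_pos: [0.6038, -0.154, 0.0882]
tool_rot: [-90.0, -0.0, -60.0]
force: [0.2, -0.5, -6.4]
grip_width: 0.0392
```

Request:
carry_out --targets '[[[0, 0.6, 0], [0, 0, 0]], [[0, 0.6, 0], [0, 0, 0]], [[0, 0.6, 0], [0, 0, 0]], [[0, 0.6, 0], [0, 0, 0]], [[0, 0.6, 0], [0, 0, 0]], [[0, 0, 0], [0, 0, 0]], [[0, 0, 0], [0, 0, 0]]]'

```text
time_s: 22.8
tool_pos: [0.6038, -0.154, 0.0852]
tool_rot: [-90.0, -0.0, -60.0]
force: [0.4, 0.3, -5.9]
grip_width: 0.0394
```

Request:
carry_out --targets '[[[0, 0.6, 0], [0, 0, 0]], [[0, 0.6, 0], [0, 0, 0]], [[0, 0.6, 0], [0, 0, 0]], [[0, 0.6, 0], [0, 0, 0]], [[0, 0.6, 0], [0, 0, 0]], [[0, 0, 0], [0, 0, 0]], [[0, 0, 0], [0, 0, 0]]]'

```text
time_s: 23.5
tool_pos: [0.6038, -0.154, 0.0822]
tool_rot: [-90.0, -0.0, -60.0]
force: [-0.2, 0.6, -4.8]
grip_width: 0.0399
```

Request:
carry_out --targets '[[[0, 0.5, 0], [0, 0, 0]], [[0, 0.5, 0], [0, 0, 0]], [[0, 0.5, 0], [0, 0, 0]], [[0, 0, 0], [0, 0, 0]], [[0, 0, 0], [0, 0, 0]]]'

```text
time_s: 24.0
tool_pos: [0.6038, -0.154, 0.0807]
tool_rot: [-90.0, -0.0, -60.0]
force: [0.4, 0.1, -5.8]
grip_width: 0.0395
```

Request:
carry_out --targets '[[[0, 0.6, 0], [0, 0, 0]], [[0, 0.6, 0], [0, 0, 0]], [[0, 0.6, 0], [0, 0, 0]], [[0, 0.6, 0], [0, 0, 0]], [[0, 0.6, 0], [0, 0, 0]], [[0, 0, 0], [0, 0, 0]], [[0, 0, 0], [0, 0, 0]]]'

```text
time_s: 24.7
tool_pos: [0.6039, -0.1541, 0.0781]
tool_rot: [-90.0, -0.0, -60.0]
force: [-1.8, 0.1, -1.1]
grip_width: 0.0393
```

Contact: the load has dropped from -6 to -1 N. A little more will let the cushion take the full weight.

Request:
carry_out --targets '[[[0, 0.3, 0], [0, 0, 0]], [[0, 0.3, 0], [0, 0, 0]], [[0, 0, 0], [0, 0, 0]], [[0, 0, 0], [0, 0, 0]], [[0, 0, 0], [0, 0, 0]]]'

```text
time_s: 25.2
tool_pos: [0.6039, -0.1541, 0.0774]
tool_rot: [-90.0, -0.0, -60.0]
force: [-1.1, 0.6, 0.9]
grip_width: 0.0397
```

Net +0.9 N at about 3 N/mm, so it rests fully. Release, then retreat straight up.

Request:
carry_out --targets '[[[0, 0, 0], [0, 0, 0]], [[0, 0, 0], [0, 0, 0]], [[0, 0, 0], [0, 0, 0]], [[0, 0, 0], [0, 0, 0]], [[0, 0, 0], [0, 0, 0]], [[0, 0, 0], [0, 0, 0]], [[0, 0, 0], [0, 0, 0]]]' --jaw 1

```text
time_s: 25.9
tool_pos: [0.6038, -0.1541, 0.0771]
tool_rot: [-90.0, -0.0, -60.0]
force: [0.0, 0.8, -0.9]
grip_width: 0.0842
```

Request:
carry_out --targets '[[[0, -10, 0], [0, 0, 0]], [[0, -25, 0], [0, 0, 0]], [[0, -30, 0], [0, 0, 0]], [[0, -30, 0], [0, 0, 0]], [[0, -30, 0], [0, 0, 0]], [[0, -25, 0], [0, 0, 0]], [[0, -10, 0], [0, 0, 0]], [[0, 0, -30], [0, 0, 0]], [[0, 0, -40], [0, 0, 0]], [[0, 0, -40], [0, 0, 0]], [[0, 0, -20], [0, 0, 0]], [[0, 0, 0], [0, 0, 0]]]'

```text
time_s: 27.1
tool_pos: [0.4882, -0.2217, 0.2368]
tool_rot: [-90.1, -0.0, -60.4]
force: [-0.1, -0.4, 0.4]
grip_width: 0.0872
```

Run:
```python
from plan import *
import ov
o=st()
wover("pics/w6.png",[(b,.062,.0305,G),(b,.133,.02,RD),(w,.062,.0305,G),(w,.15,.02,RD)])
s=env.read_camera("side"); cv2.imwrite("pics/s6.png",ov.crop(s,"side",[],(170,120,380,285),3.6))
```

```text
t 27.1 [ 0.4882 -0.2217  0.2368] [-90.1483  -0.0257 -60.361 ] F [-0.1209 -0.3504  0.3686] g 0.08721135806665532
```

View pics/w6.png

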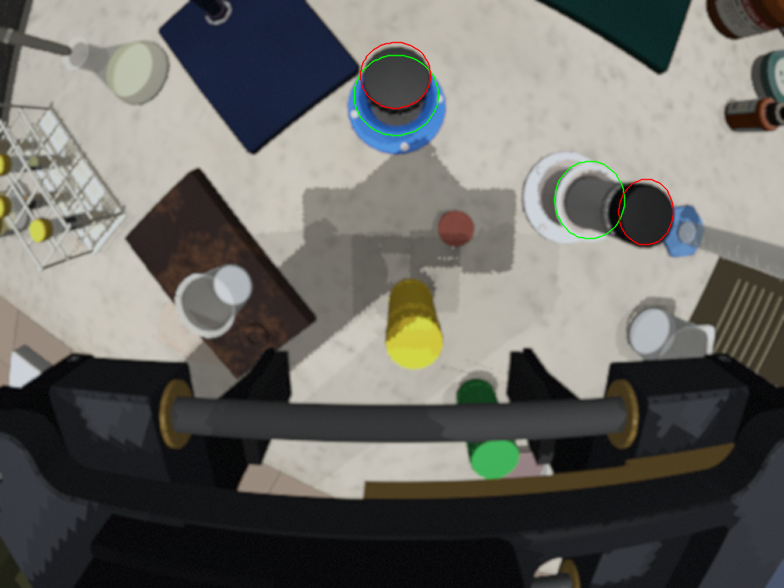

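View pics/s6.png

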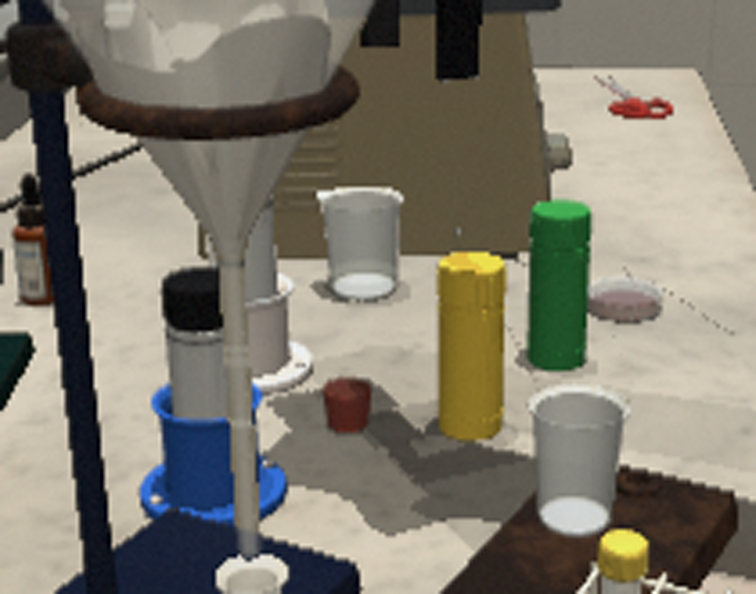

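Both canisters stand upright in their holders: the blue one's cap is at (395,75) and the white one's at (643,212) in the wrist picture. The bystanders are unmoved and the gripper is clear, so I'm handing in.

```bash
python3 -c "
from cell import env
print(env.sign_off())"
```

```text
the job is handed in; nothing more can be done
None
```

The job is handed in at about 27 s of the 59 s allowed: the full canister stands in the blue holder and the empty one in the white holder. I got no verdict back.

- **Feeling the load:** I lifted canister_2 15 mm and held it for over a second. It read about 0.9 to 1.6 N, so it is the empty one. Canister_1, lifted and held the same way, read 6.0 N, so it is the full one.
- **Empty canister, white holder:** I lowered it in small steps until it met the cushion, which peaked at +2.9 N net. I eased back to +1.3 N and then let go.
- **Full canister, blue holder:** I lowered it until the cushion carried its weight, at +0.9 N net and about 3 N/mm, and then let go.
- **Last pictures:** Both canisters are upright and match the expected cap heights. The stopper, beaker, measuring cylinder and petri dish look to be where they started. The gripper is open and clear of everything. I judged the bystanders by eye and did not measure them again.
- **Disagreements:** Single force readings scattered by up to about 1 N, and some of the full canister's readings on the way down were as low as 5 N. The white holder's position differed by 1 to 2 mm between views, but I felt no sign of rubbing going in.

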